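# Reset the tripped hotplate under its push-latch flap

## Robot

A 6-joint arm with a two-finger parallel gripper is mounted at the origin on the work surface. World frame = base frame: x ahead of the robot, y to its left, z up, the work surface at z = 0. Lengths are in m, angles in rad, forces in N, time in s.
With the tool pointing down it reaches from about 0.35 to 0.775 m from the base axis. Payload 7.3 kg.
Tool frame: the origin (TCP) lies on the centre line of the jaws, within the pads' length; the fingertips stand tip_extent ahead of it and the grasp point (between the pads) lies 3 mm ahead of it (tip_extent is the distance from the TCP to the fingertips, in m); x points along the fingers, y is the direction in which the jaws open and shut, and the axes are right-handed (so a half turn about x gives the same grasp; the last joint's range is limited). The gripper opens to 92 mm and grips with 3 to 60 N. Pads are 19 mm wide; open, the fingers measure 130 mm over their backs; the gripper's body (75 mm by 190 mm) begins 47 mm behind the grasp point.
Start: joints at [0.957, 0.342, 1.524, -0, 1.275, -0.146], TCP at [0.237, 0.469, 0.249] pointing down, gripper open.
Joint ranges: [-2.53, 2.53], [-0.77, 2.02], [0.04, 2.7], [-1, 4.14], [0.28, 2.66], [-3.11, 3.11]. Speed limits (rad/s): [2.57, 2.57, 3.14, 3.14, 3.14, 3.14].

## Interface

Orientations are given as a unit quaternion [x, y, z, w].
In Python, from cell import * gives the robot as it stands. The module is installed in compiled form; this text tells all that it offers.
- The arm moves only by the tool jog_arm, never from a script. Its argument "motion" is a list of rows, each an object with "turn": the turn, a rotation vector about the tool's x, y, z in degrees, a list of three; "travel": the shift along the tool's x, y, z in mm, a list of three; "hand": the opening, from 0 (shut) to 1 (fully open). In form: [{"turn": [wx, wy, wz], "travel": [dx, dy, dz], "hand": hand}, ...]. A call has exactly 5 rows; each row shifts and turns the commanded pose from where the row before left it, along the tool's axes as they then stand; what a row does not reach is not made up. A row lasts 1/10 s, in which the tool goes at most 50 mm and 8.59 degrees, less where a joint would pass 70% of its speed; a pose out of reach is approached as far as the arm can. A call is refused whole if a number of a shift passes 50 or a number of a turn 8.59, either way. A call with a gripper value outside its range is refused whole. The fingers move at their own pace and stop on an object; "force" is the grip in N (left out, the last holds). Time passes only in rows, so rows that do not move let the fingers close, or fill a call up. It gives the time, the measured TCP pose, the force and the opening at its end, in the units of the state.
- read_state(): the state, without advancing time (a new reading comes with each control period).
- get_image(name): name is "scene" or "top" or "wrist"; returns a dict with "color" (384x512x3 uint8, red, green, blue), "camera_matrix" (3x3 intrinsics, pixels), "k1" (the pictures are not rectified: a ray, as slopes to the right and down, at radius r is drawn at 1 + k1 r^2 times it, then the intrinsics apply), "xyz" and "attitude" of the camera in the world. Camera axes: x right, y down, z forward; pixel columns grow to the right and rows downward; lengths in m; the calibration is good to about 2 mm. A picture is of the moment at which its call begins. There is no depth.
- hand_in(): hands the job in, once; it reports no verdict.
The state is a dict: "clock": time; "joint_pos": joint angles; "joint_velocities": joint speeds; "joint_torque": joint torques, N m; "tcp_pos": TCP position; "orientation": TCP orientation; "ft_force": force on the tool from outside, world axes, zero at the start; "torque": the same for the moment, N m; "grip_width": opening from 0.0 (shut) to 1.0 (fully open).
Only numpy, scipy, OpenCV 4.12 (cv2) and the standard library are available. Lean on these libraries where they do the work, as an engineer would, in place of code of your own. Each camera call takes 0.05 s, during which the arm holds its last target. There are 200 camera calls.

## Task

The hotplate's safety cut-out has tripped: press the white push-latch flap on its deck so that it pops fully open, press the round reset button under it fully down and let it come up (not the square button beside it), then push the flap down and press it until it latches shut, and take the hand away. Do it all by touch with the fingertips or the outside of the fingers, lifting and carrying nothing, and leave the beaker, cap, bottles, tubs, cup and spatula where they stand.

Things in the scene. Friction and masses are not known exactly. Their poses are not given: they have to be found in the camera images.
- hotplate: bench hotplate fixed to the table: grey box 240 (x) by 340 (y) by 85 mm tall, origin at the centre of its underside, front (knobs) towards -x, z up. Right half of its deck (-y): dark round plate centred at y = -85, top 93 mm above the table. Left half (+y): the flap over a well, x -59 to 59, y 35 to 146 mm, floor 52 mm above the table.
- flap (a joint): flap angle, rad: 0 latched shut (level), 1.5 open (almost upright), -0.08 pressed in to its stop. Push-push latch, spring opens it. Shut: press below -0.045 (3 to 4 N at flap_press) and let go: it swings up by itself to 1.5 within 1.5 s. Open: push it down to below -0.045 (about 5 N near the free edge) and let go: it latches at 0. Pressing again frees it again; deeper does no harm.
- flap_hinge (a point): middle of the flap's hinge line, 91 mm above the table, at hotplate x 0, y +140 mm. Its frame turns with the flap: x along the hinge, -y from hinge to free edge, z out of the outer face. Flap: white plate 110 mm (x) by 100 mm (hinge to free edge), 8 mm thick, hinge at mid-thickness; shut, its top is 95 mm above the table, 10 mm above the deck. Free space behind the open flap above the deck.
- flap_press (a point): point on the outer face of the flap, mid-width, 15 mm from its free edge (85 mm from the hinge), marked by two thin grey ridges: where to press. Moves with the flap; z out of the face.
- reset_top (a point): centre of the top of the ROUND reset button, 26 mm across, standing on the well floor under the flap at hotplate y = +65 mm and x = +27 or -27 mm (it varies); its top is 73 mm above the table, 12 mm below the deck. z up.
- reset (a joint): travel of the round reset button, m: 0 up, 0.005 fully down; springs back by itself; about 5 N fully down.
- square_top (a point): centre of the top of the SQUARE button, 14 mm on a side, beside the round one at the other of the two places (54 mm away), as tall; not to be pressed.
- square (a joint): travel of the square button, m: 0 up, 0.005 fully down.
- beaker: empty glass beaker standing on the hotplate's round plate, 72 mm across, 95 mm tall; origin at the centre of its underside, z up. A bystander.
- cap: loose white screw cap lying on the hotplate's deck at its near edge, 32 mm across, 20 mm tall; origin at the centre of its underside. A bystander.
- big_tub: white tub with lid, 110 mm across, 110 mm tall, to the right of the hotplate; origin at the centre of its underside. A bystander.
- small_tub: white tub with lid, 84 mm across, 80 mm tall, to the right of the hotplate and nearer the robot; origin at the centre of its underside. A bystander.
- amber_1: amber bottle, 84 mm across, 200 mm tall, behind the hotplate (far side, to the right); origin at the centre of its underside. A bystander.
- amber_2: amber bottle, 72 mm across, 170 mm tall, behind the hotplate (far side, near the middle); origin at the centre of its underside. A bystander.
- rod_cup: white cup holding steel rods, 88 mm across at the rim, 100 mm tall (rods to 163 mm), far side to the left of the hotplate; origin at the centre of its underside. A bystander.
- spatula: flat spatula 200 mm long lying on the table to the left of the hotplate; origin on its underside near its middle, x along it. A bystander.

How it is judged:
By the outcome, as a careful person would: the job done as asked, in the order asked, and still so for the second after the job is handed in, with the robot touching nothing.
It also fails if it takes over 54 s, if anything falls off the work surface, if the arm or the gripper's body presses on something with over 40 N, if the wrist force passes 120 N, or if a joint passes its speed limit or range.

## Working session

There is one attempt and no reset: what is moved stays moved. The work goes in short steps, Python scripts to look and compute and a tool call to move; the robot and the scene stay as the last step left them, time stands still between calls to the robot, and variables do not carry over. Pictures are saved under pics/ and viewed, about 8 in all and at most 12, crops included, and the job is handed in when it is done.

Besides the shell and the picture viewer there is one more tool, called after "Emit:" as a command line: name --argument value ..., lists and objects as JSON in quotes. jog_arm: Moves the arm, as the interface text tells. Its arguments: {"type":"object","properties":{"motion":{"type":"array"},"force":{"type":"number"}},"required":["motion"]}

```bash
mkdir -p pics; cat > h.py <<'E'
from cell import *
import numpy as np, cv2
from scipy.spatial.transform import Rotation as R
def rot(a):
    a=np.array(a,float); return a if a.shape==(3,3) else R.from_quat(a).as_matrix()
def ray(im,u,v):
    K=np.array(im["camera_matrix"]);d=np.array([im["k1"],0,0,0,0],float)
    p=cv2.undistortPoints(np.array([[[u,v]]],float),K,d)[0,0]
    return rot(im["attitude"])@np.array([p[0],p[1],1.])
def onplane(im,u,v,z):
    d=ray(im,u,v);c=np.array(im["xyz"]);return c+d*(z-c[2])/d[2]
def proj(im,P):
    q=rot(im["attitude"]).T@(np.array(P,float)-np.array(im["xyz"]));q=q[:2]/q[2]
    q=q*(1+im["k1"]*(q@q));K=np.array(im["camera_matrix"]);return K[:2,:2]@q+K[:2,2]
def save(im,n,crop=None,s=1):
    c=im["color"][...,::-1]
    if crop:c=c[crop[1]:crop[3],crop[0]:crop[2]]
    cv2.imwrite("pics/"+n,cv2.resize(c,None,fx=s,fy=s,interpolation=cv2.INTER_CUBIC))
E
python3 - <<'E'
from h import *
import pickle
s=read_state()
print(s)
for n in("top","scene"):
    im=get_image(n);save(im,n+"1.png",s=1.5);pickle.dump(im,open(n+".pkl","wb"))
    print(n,im["xyz"],im["attitude"],im["camera_matrix"],im["k1"])
E
python3 -c "
import cell;print([n for n in dir(cell) if n[0]!='_'])"
```

```text
{'clock': 0.0, 'joint_pos': array([ 9.56960590e-01,  3.42738282e-01,  1.52501678e+00, -2.35714468e-05,
        1.27540219e+00, -1.45987213e-01]), 'joint_velocities': array([ 0.00107735, -0.00028948,  0.00171346, -0.00195686,  0.00077343,
        0.00089175]), 'joint_torque': array([ 2.64350012e-03, -4.31240666e+01, -2.44222730e+01,  7.18633225e-02,
        5.56501374e-02, -1.46854982e-04]), 'tcp_pos': array([0.23651929, 0.46828364, 0.24803695]), 'orientation': array([ 0.16338591,  0.68804629, -0.16441927,  0.68765082]), 'ft_force': array([ 0.92934965, -0.5601355 ,  0.61962387]), 'torque': array([-0.05623471,  0.04519121, -0.00426674]), 'grip_width': 0.9992464252800652}
top [ 0.30038513 -0.03195405  1.23069539] [ 0.70270669 -0.70230794  0.08218609 -0.0788182 ] [[495.06407995   0.         254.01011197]
 [  0.         495.06407995 183.31326453]
 [  0.           0.           1.        ]] -0.18396308753940052
scene [ 0.8029339  -0.35148868  0.76575496] [ 0.91632495  0.29973302 -0.07631569 -0.2543317 ] [[368.7365827    0.         257.22178844]
 [  0.         368.7365827  198.07308694]
 [  0.           0.           1.        ]] -0.07844006302069506
['IKError', 'get_image', 'hand_in', 'read_state', 'tip_extent']
```

View pics/top1.png

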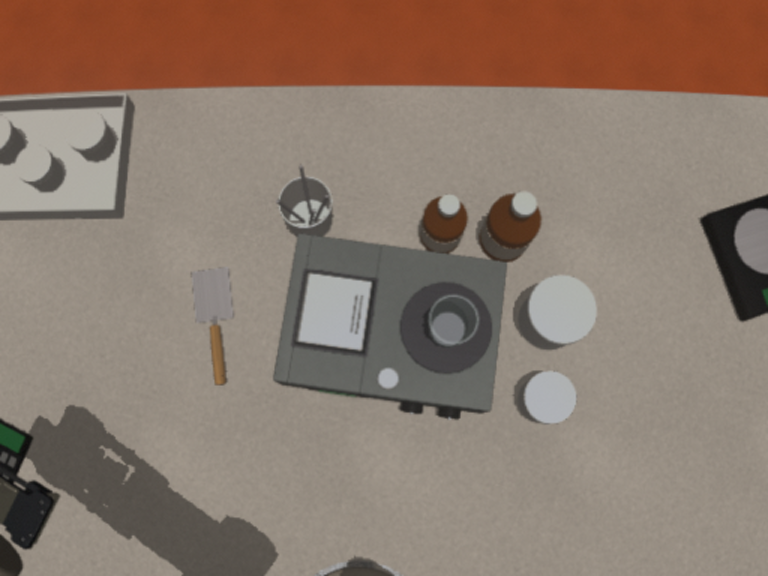

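View pics/scene1.png

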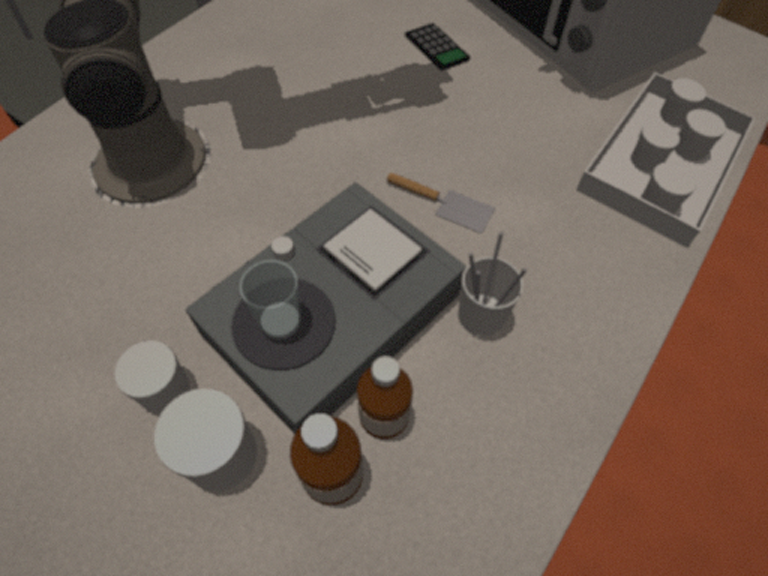

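```bash
python3 -c "
import cell;print(cell.tip_extent if not callable(cell.tip_extent) else cell.tip_extent())"
```

```text
0.022
```

The top view shows the white flap at about (335,311) in the 1.5x picture, with its ridges on the right at x≈357, and the spatula at (215,325). The cap is at (388,378) and the beaker at (452,320). The scene view agrees, with the flap at (373,248).

```bash
python3 - <<'E'
from h import *
import pickle
for n,(cx,cy) in {"top":(223,207),"scene":(252,163)}.items():
    im=pickle.load(open(n+".pkl","rb"));c=im["color"]
    g=c.min(2);m=(g>(150 if n=="top" else 130)).astype(np.uint8)
    m=cv2.morphologyEx(m,cv2.MORPH_CLOSE,np.ones((5,5)))
    k,l,st,ce=cv2.connectedComponentsWithStats(m)
    i=l[cy,cx];print(n,st[i],c[cy,cx])
    cs,_=cv2.findContours((l==i).astype(np.uint8),0,2)
    box=cv2.boxPoints(cv2.minAreaRect(cs[0])) if n=="top" else cv2.approxPolyDP(cv2.convexHull(cs[0]),6,True)[:,0].astype(float)
    P=np.array([onplane(im,u,v,.095) for u,v in box]);print(P.round(4),'mean',P.mean(0).round(4))
    for a,b in zip(P,np.roll(P,-1,0)):
        d=b-a;print(np.linalg.norm(d).round(4),np.degrees(np.arctan2(d[1],d[0])).round(1))
im=pickle.load(open("top.pkl","rb"))
for nm,u,v,z in[("deckNL",275,382,.085),("deckFL",299,235,.085),("deckFR",507,262,.085),("deckNR",491,411,.085),("cap",388,378,.105),("rodcup",306,206,.1),("beakerrim",453,320,.188),("spat head",213,297,0),("spat handle",219,383,0),("amber2",449,206,.17)]:
    print(nm,onplane(im,u/1.5,v/1.5,z).round(3))
E
```

```text
top [ 200  183   47   50 1858] [173 176 176]
[[ 0.4614  0.0899  0.095 ]
 [ 0.5678  0.0767  0.095 ]
 [ 0.5532 -0.0199  0.095 ]
 [ 0.4475 -0.0049  0.095 ]] mean [0.5075 0.0355 0.095 ]
0.1072 -7.1
0.0976 -98.6
0.1067 171.9
0.0958 81.7
scene [ 217  140   63   52 1672] [164 158 148]
[[ 0.4605  0.0891  0.095 ]
 [ 0.5632  0.0756  0.095 ]
 [ 0.5519 -0.0182  0.095 ]
 [ 0.4499 -0.0049  0.095 ]] mean [0.5063 0.0354 0.095 ]
0.1036 -7.5
0.0944 -96.9
0.1028 172.6
0.0947 83.6
deckNL [0.397 0.126 0.085]
deckFL [0.632 0.094 0.085]
deckFR [ 0.588 -0.239  0.085]
deckNR [ 0.352 -0.206  0.085]
cap [ 0.402 -0.048  0.105]
rodcup [0.676 0.083 0.1  ]
beakerrim [ 0.477 -0.14   0.188]
spat head [0.547 0.249 0.   ]
spat handle [0.401 0.232 0.   ]
amber2 [ 0.653 -0.139  0.17 ]
```

```bash
cat >> h.py <<'E'
PSI=np.radians(-7.6)
X=np.array([np.cos(PSI),np.sin(PSI),0]);Y=np.array([-np.sin(PSI),np.cos(PSI),0])
O=np.array([.507,.0355,0])-.090*Y
def hp(p): d=np.asarray(p)-O; return np.array([d@X,d@Y,d[2]])*1000
def st():
    s=read_state();M=rot(s["orientation"]);tip=s["tcp_pos"]+.022*M[:,0]
    print("t",round(s["clock"],2),"tip hp mm",hp(tip).round(1),"F",np.round(s["ft_force"],1),"grip",round(s["grip_width"],2));return s,M,tip
def to(hx,hy,hz):
    """tool-frame travel from present tip to hotplate-frame tip (mm), and turn (deg)"""
    s,M,tip=st()
    T=O+X*hx/1e3+Y*hy/1e3+np.array([0,0,hz/1e3])
    best=None
    for sg in(1,-1):
        D=np.c_[[0,0,-1],sg*X,np.cross([0,0,-1],sg*X)]
        w=np.degrees(R.from_matrix(M.T@D).as_rotvec())
        if best is None or np.linalg.norm(w)<np.linalg.norm(best[0]):best=(w,D)
    print("turn",best[0].round(1),"then travel (aligned tool axes)",(best[1].T@(T-tip)*1e3).round(1))
E
python3 -c "
from h import *
to(0,55,226);print(rot(read_state()['orientation']).round(2))"
```

```text
t 0.1 tip hp mm [-325.4  483.2  226.1] F [-0.4 -0.   0.7] grip 1.0
turn [70.8  0.   0.1] then travel (aligned tool axes) [1.000e-01 3.254e+02 4.282e+02]
[[-0.    0.45  0.89]
 [-0.    0.89 -0.45]
 [-1.   -0.   -0.  ]]
```

Emit:
jog_arm --motion '[{"turn":[8,0,0],"travel":[0,0,35],"hand":0},{"turn":[8,0,0],"travel":[0,0,35],"hand":0},{"turn":[8,0,0],"travel":[0,0,35],"hand":0},{"turn":[8,0,0],"travel":[0,0,35],"hand":0},{"turn":[8,0,0],"travel":[0,0,35],"hand":0}]' --force 20

```text
clock: 0.6
tcp_pos: [0.3636, 0.3509, 0.2482]
orientation: [0.391, 0.589, -0.391, 0.589]
ft_force: [-0.4, 0.4, 0.3]
grip_width: 0.615
```

Emit:
jog_arm --motion '[{"turn":[8,0,0],"travel":[0,0,35],"hand":0},{"turn":[8,0,0],"travel":[0,0,35],"hand":0},{"turn":[8,0,0],"travel":[0,0,35],"hand":0},{"turn":[6.8,0,0],"travel":[0,0,35],"hand":0},{"turn":[0,0,0],"travel":[0,0,0],"hand":0}]'

```text
clock: 1.1
tcp_pos: [0.3892, 0.2133, 0.2484]
orientation: [-0.533, -0.464, 0.534, -0.464]
ft_force: [0.3, 0.8, -0.3]
grip_width: 0.181
```

```bash
python3 -c "
from h import *
to(0,55,180)"
```

```text
t 1.1 tip hp mm [-140.3  250.6  226.4] F [ 0.3  0.8 -0.3] grip 0.18
turn [-0.4  0.1  0.1] then travel (aligned tool axes) [ 46.4 140.3 195.6]
```

Emit:
jog_arm --motion '[{"turn":[-0.4,0,0],"travel":[0,28,39],"hand":0},{"turn":[0,0,0],"travel":[0,28,39],"hand":0},{"turn":[0,0,0],"travel":[10,28,39],"hand":0},{"turn":[0,0,0],"travel":[16,28,39],"hand":0},{"turn":[0,0,0],"travel":[20,28,39],"hand":0}]'

```text
clock: 1.6
tcp_pos: [0.5038, 0.0061, 0.2035]
orientation: [0.531, 0.468, -0.53, 0.468]
ft_force: [1.0, 0.9, 0.3]
grip_width: 0.005
```

Emit:
jog_arm --motion '[{"turn":[0,0,0],"travel":[0,0,0],"hand":0},{"turn":[0,0,0],"travel":[0,0,0],"hand":0},{"turn":[0,0,0],"travel":[0,0,0],"hand":0},{"turn":[0,0,0],"travel":[0,0,0],"hand":0},{"turn":[0,0,0],"travel":[0,0,0],"hand":0}]'

```text
clock: 2.1
tcp_pos: [0.5024, 0.0085, 0.2043]
orientation: [0.53, 0.468, -0.53, 0.468]
ft_force: [0.4, -1.2, -0.4]
grip_width: 0.007
```

```bash
python3 -c "
from h import *
to(0,55,105)
im=get_image('wrist');save(im,'w1.png');print(proj(im,O+.055*Y+[0,0,.095]),proj(im,O+.04*Y-.055*X+[0,0,.095]),proj(im,O+.04*Y+.055*X+[0,0,.095]),proj(im,O+.14*Y+.055*X+[0,0,.095]))"
```

```text
t 2.1 tip hp mm [ -1.   62.6 182.3] F [ 0.4 -1.2 -0.4] grip 0.01
turn [ 0.5 -0.  -0.1] then travel (aligned tool axes) [77.3  1.   7.6]
[247.62446397 208.71178446] [177.87562003 226.27521871] [316.97237477 227.45040183] [324.76405781  96.28915803]
```

View pics/w1.png

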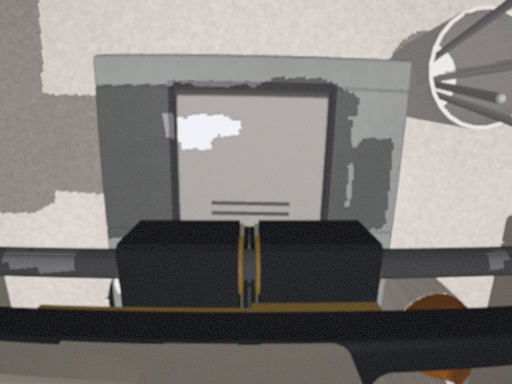

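The wrist view shows the flap with its ridges at about (250,208). I predicted (248,209), so the hotplate pose is good to 2–3 mm. Next is the press.

Emit:
jog_arm --motion '[{"turn":[0,0,0],"travel":[25,1,8],"hand":0},{"turn":[0,0,0],"travel":[25,0,0],"hand":0},{"turn":[0,0,0],"travel":[25,0,0],"hand":0},{"turn":[0,0,0],"travel":[6,0,0],"hand":0},{"turn":[0,0,0],"travel":[4,0,0],"hand":0}]'

```text
clock: 2.65
tcp_pos: [0.5024, -0.0004, 0.1187]
orientation: [-0.53, -0.468, 0.53, -0.468]
ft_force: [0.1, -0.3, -0.1]
grip_width: 0.002
```

Emit:
jog_arm --motion '[{"turn":[0,0,0],"travel":[3,0,0],"hand":0},{"turn":[0,0,0],"travel":[3,0,0],"hand":0},{"turn":[0,0,0],"travel":[2,0,0],"hand":0},{"turn":[0,0,0],"travel":[0,0,0],"hand":0},{"turn":[0,0,0],"travel":[0,0,0],"hand":0}]'

```text
clock: 3.15
tcp_pos: [0.503, -0.0007, 0.1112]
orientation: [0.531, 0.467, -0.53, 0.468]
ft_force: [-0.2, 1.2, 3.6]
grip_width: 0.001
```

```bash
python3 -c "
from h import *
to(0,55,88)"
```

```text
t 3.15 tip hp mm [ 0.8 53.6 89.2] F [-0.2  1.2  3.6] grip 0.0
turn [ 0.4 -0.  -0.1] then travel (aligned tool axes) [ 1.2 -0.8 -1.4]
```

Emit:
jog_arm --motion '[{"turn":[0,0,0],"travel":[1.5,0,0],"hand":0},{"turn":[0,0,0],"travel":[0,0,0],"hand":0},{"turn":[0,0,0],"travel":[-10,0,0],"hand":0},{"turn":[0,0,0],"travel":[-25,0,30],"hand":0},{"turn":[0,0,0],"travel":[-40,0,30],"hand":0}]'

```text
clock: 3.65
tcp_pos: [0.4935, -0.0602, 0.1832]
orientation: [-0.529, -0.47, 0.531, -0.467]
ft_force: [0.4, -0.1, -0.0]
grip_width: 0.005
```

Emit:
jog_arm --motion '[{"turn":[0,0,0],"travel":[-30,0,0],"hand":0},{"turn":[0,0,0],"travel":[0,0,0],"hand":0},{"turn":[0,0,0],"travel":[0,0,0],"hand":0},{"turn":[0,0,0],"travel":[0,0,0],"hand":0},{"turn":[0,0,0],"travel":[0,0,0],"hand":0}]'

```text
clock: 4.15
tcp_pos: [0.4943, -0.0598, 0.2129]
orientation: [-0.53, -0.469, 0.531, -0.467]
ft_force: [0.0, 0.5, -0.1]
grip_width: 0.005
```

Emit:
jog_arm --motion '[{"turn":[0,0,0],"travel":[0,0,0],"hand":0},{"turn":[0,0,0],"travel":[0,0,0],"hand":0},{"turn":[0,0,0],"travel":[0,0,0],"hand":0},{"turn":[0,0,0],"travel":[0,0,0],"hand":0},{"turn":[0,0,0],"travel":[0,0,0],"hand":0}]'

```text
clock: 4.65
tcp_pos: [0.4949, -0.0602, 0.2141]
orientation: [0.53, 0.468, -0.53, 0.468]
ft_force: [0.1, 0.0, 0.0]
grip_width: 0.004
```

```bash
python3 -c "
from h import *
st()
im=get_image('wrist');save(im,'w2.png')
for x in(-27,27):print(proj(im,O+.065*Y+x/1e3*X+[0,0,.073]))
im=get_image('scene');save(im,'s2.png',(170,80,370,240),2)
"
python3 -c "
import cv2,numpy as np
a=cv2.imread('pics/w2.png');b=cv2.imread('pics/s2.png')
b=cv2.copyMakeBorder(b,0,384-b.shape[0],0,0,0) if b.shape[0]<384 else b
b=b[:384];cv2.imwrite('pics/c2.png',np.hstack([a,b])[:, :800+112])"
```

```text
t 4.65 tip hp mm [  0.7  -6.5 192.1] F [0.1 0.  0. ] grip 0.0
[213.38872663 104.34787521]
[279.49604712 104.82530432]
```

View pics/w2.png

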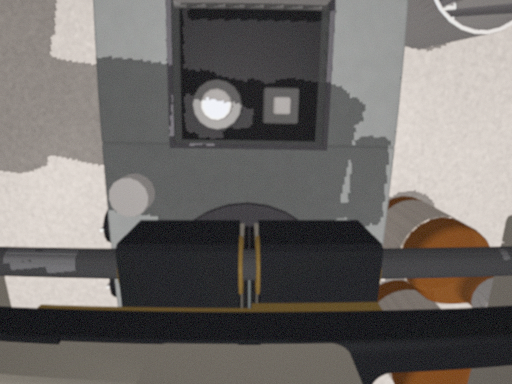

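The flap is open and clear of the hand. The round button is at (216,104), on the x = −27 side, and the square one is at (282,105). I predicted (213,104) for the round button, so I'll aim for x ≈ −25.

Emit:
jog_arm --motion '[{"turn":[0,0,0],"travel":[0,-13,-36],"hand":0},{"turn":[0,0,0],"travel":[0,-13,-36],"hand":0},{"turn":[0,0,0],"travel":[40,0,0],"hand":0},{"turn":[0,0,0],"travel":[40,0,0],"hand":0},{"turn":[0,0,0],"travel":[25,0,0],"hand":0}]'

```text
clock: 5.25
tcp_pos: [0.4771, 0.015, 0.1072]
orientation: [-0.53, -0.468, 0.531, -0.467]
ft_force: [0.6, -0.4, -0.5]
grip_width: 0.006
```

```bash
python3 -c "
from h import *
to(-25,65,67)"
```

```text
t 5.25 tip hp mm [-27.   65.7  85.2] F [ 0.6 -0.4 -0.5] grip 0.01
turn [ 0.4 -0.   0.1] then travel (aligned tool axes) [18.2  2.   0.7]
```

Emit:
jog_arm --motion '[{"turn":[0,0,0],"travel":[8,2,0],"hand":0},{"turn":[0,0,0],"travel":[4,0,0],"hand":0},{"turn":[0,0,0],"travel":[3,0,0],"hand":0},{"turn":[0,0,0],"travel":[2,0,0],"hand":0},{"turn":[0,0,0],"travel":[0,0,0],"hand":0}]'

```text
clock: 5.75
tcp_pos: [0.481, 0.014, 0.0932]
orientation: [0.531, 0.467, -0.53, 0.468]
ft_force: [0.7, -0.1, 2.7]
grip_width: 0.008
```

Emit:
jog_arm --motion '[{"turn":[0,0,0],"travel":[1,0,0],"hand":0},{"turn":[0,0,0],"travel":[0,0,0],"hand":0},{"turn":[0,0,0],"travel":[1,0,0],"hand":0},{"turn":[0,0,0],"travel":[0,0,0],"hand":0},{"turn":[0,0,0],"travel":[0,0,0],"hand":0}]'

```text
clock: 6.25
tcp_pos: [0.481, 0.014, 0.0906]
orientation: [0.531, 0.467, -0.53, 0.468]
ft_force: [2.6, -1.1, 5.1]
grip_width: 0.003
```

```bash
python3 -c "
from h import *
to(-25,65,67)"
```

```text
t 6.25 tip hp mm [-22.9  65.3  68.6] F [ 2.6 -1.1  5.1] grip 0.0
turn [ 0.4 -0.  -0.1] then travel (aligned tool axes) [ 1.6 -2.1  0.3]
```

Emit:
jog_arm --motion '[{"turn":[0,0,0],"travel":[1,0,0],"hand":0},{"turn":[0,0,0],"travel":[1,0,0],"hand":0},{"turn":[0,0,0],"travel":[0,0,0],"hand":0},{"turn":[0,0,0],"travel":[0,0,0],"hand":0},{"turn":[0,0,0],"travel":[0,0,0],"hand":0}]'

```text
clock: 6.75
tcp_pos: [0.4811, 0.014, 0.0899]
orientation: [0.531, 0.467, -0.53, 0.468]
ft_force: [-0.8, -0.2, 19.8]
grip_width: 0.005
```

The force jumped to 20 N, so the button is at its stop. I'll release it and rise.

Emit:
jog_arm --motion '[{"turn":[0,0,0],"travel":[-10,0,0],"hand":0},{"turn":[0,0,0],"travel":[-35,0,0],"hand":0},{"turn":[0,0,0],"travel":[-40,0,0],"hand":0},{"turn":[0,0,0],"travel":[-40,0,0],"hand":0},{"turn":[0,0,0],"travel":[-35,0,0],"hand":0}]'

```text
clock: 7.25
tcp_pos: [0.479, 0.0145, 0.2493]
orientation: [-0.53, -0.468, 0.531, -0.467]
ft_force: [0.4, 0.4, -0.4]
grip_width: 0.004
```

```bash
python3 -c "
from h import *
to(0,175,225)
im=get_image('scene');save(im,'s3.png',(120,60,400,270),2.5)
def ang(a):
    t=np.radians(a)
for x in(-55,55):
  for th in (0,1.5):
    print(x,th,((proj(im,O+x/1e3*X+(.14-.1*np.cos(th))*Y+[0,0,.091+.1*np.sin(th)])-[120,60])*2.5).round())
"
```

```text
t 7.25 tip hp mm [-25.   65.5 227.3] F [ 0.4  0.4 -0.4] grip 0.0
turn [ 0.4 -0.   0.2] then travel (aligned tool axes) [   2.3   25.  -109.5]
-55 0 [238. 262.]
-55 1.5 [309. 129.]
55 0 [326. 334.]
55 1.5 [406. 199.]
```

View pics/s3.png

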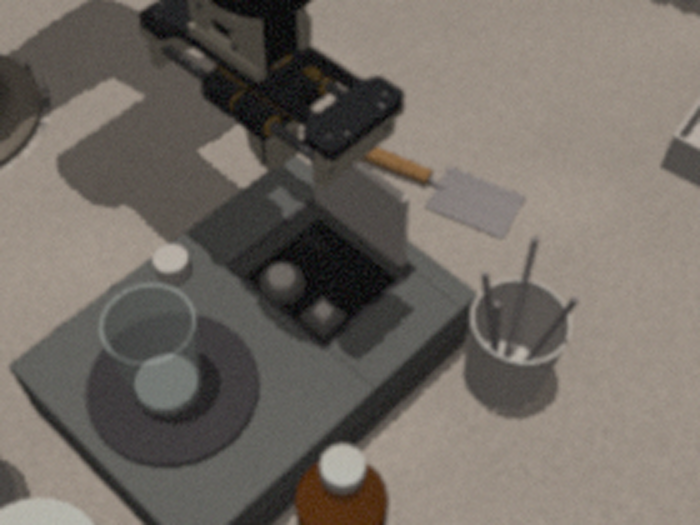

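The flap stands fully open, with its corner at (406,200) where I predicted it. Both buttons are up, at (283,283) and (322,317), and the bystanders are in place. Now I'll go behind the flap.

Emit:
jog_arm --motion '[{"turn":[0,0,0],"travel":[0,8,-37],"hand":0},{"turn":[0,0,0],"travel":[0,8,-37],"hand":0},{"turn":[0,0,0],"travel":[0,9,-36],"hand":0},{"turn":[0,0,0],"travel":[25,0,0],"hand":0},{"turn":[0,0,0],"travel":[27,0,0],"hand":0}]'

```text
clock: 7.8
tcp_pos: [0.5181, 0.1215, 0.1948]
orientation: [-0.53, -0.469, 0.53, -0.468]
ft_force: [-0.4, -0.2, -1.4]
grip_width: 0.007
```

```bash
python3 -c "
from h import *
to(0,155,175)
r=88;p=None
for th in (1.4,1.2,1.0,.8,.6,.4,.25,.1,0,-.06):
    y=140-r*np.cos(th)+4*np.sin(th)+9.5; z=91+r*np.sin(th)+4*np.cos(th)
    print(th,round(y,1),round(z,1),'d(x,z)', None if p is None else (round(p[1]-z,1),round(p[0]-y,1)));p=(y,z)
"
```

```text
t 7.8 tip hp mm [ -0.4 176.7 172.8] F [-0.4 -0.2 -1.4] grip 0.01
turn [0.5 0.  0.1] then travel (aligned tool axes) [-2.2  0.4 21.7]
1.4 138.5 178.4 d(x,z) None
1.2 121.3 174.5 d(x,z) (np.float64(3.9), np.float64(17.1))
1.0 105.3 167.2 d(x,z) (np.float64(7.3), np.float64(16.0))
0.8 91.1 156.9 d(x,z) (np.float64(10.3), np.float64(14.3))
0.6 79.1 144.0 d(x,z) (np.float64(12.9), np.float64(11.9))
0.4 70.0 129.0 d(x,z) (np.float64(15.0), np.float64(9.1))
0.25 65.2 116.6 d(x,z) (np.float64(12.3), np.float64(4.8))
0.1 62.3 103.8 d(x,z) (np.float64(12.9), np.float64(2.9))
0 61.5 95.0 d(x,z) (np.float64(8.8), np.float64(0.8))
-0.06 61.4 89.7 d(x,z) (np.float64(5.3), np.float64(0.1))
```

Emit:
jog_arm --motion '[{"turn":[0,0,0],"travel":[-4,0,14],"hand":0},{"turn":[0,0,0],"travel":[0,0,12],"hand":0},{"turn":[0,0,0],"travel":[0,0,12],"hand":0},{"turn":[0,0,0],"travel":[2,0,9],"hand":0},{"turn":[0,0,0],"travel":[2,0,8],"hand":0}]'

```text
clock: 8.3
tcp_pos: [0.512, 0.0644, 0.1971]
orientation: [0.531, 0.467, -0.53, 0.468]
ft_force: [-0.5, 2.6, 1.0]
grip_width: 0.005
```

Emit:
jog_arm --motion '[{"turn":[0,0,0],"travel":[4,0,8],"hand":0},{"turn":[0,0,0],"travel":[4,0,8],"hand":0},{"turn":[0,0,0],"travel":[5,0,7],"hand":0},{"turn":[0,0,0],"travel":[5,0,7],"hand":0},{"turn":[0,0,0],"travel":[0,0,0],"hand":0}]'

```text
clock: 8.8
tcp_pos: [0.5079, 0.0349, 0.1773]
orientation: [-0.53, -0.468, 0.531, -0.467]
ft_force: [0.7, 0.6, 2.2]
grip_width: 0.003
```

```bash
python3 -c "
from h import *
to(0,79,144)
im=get_image('scene');save(im,'s4.png',(120,60,400,270),2)"
```

```text
t 8.8 tip hp mm [  0.9  89.5 155.3] F [0.7 0.6 2.2] grip 0.0
turn [0.3 0.  0.1] then travel (aligned tool axes) [11.3 -0.9 10.5]
```

View pics/s4.png

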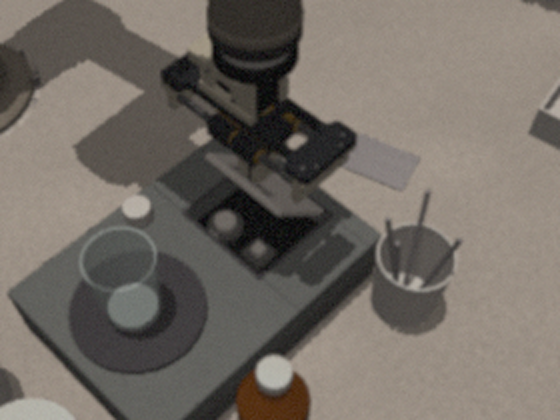

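The flap is about half closed in front of the fingers, with its free edge around (265,190). The contact force is steady at 2 N, so I'll continue.

Emit:
jog_arm --motion '[{"turn":[0,0,0],"travel":[11,0,10],"hand":0},{"turn":[0,0,0],"travel":[8,0,5],"hand":0},{"turn":[0,0,0],"travel":[8,0,5],"hand":0},{"turn":[0,0,0],"travel":[7,0,3],"hand":0},{"turn":[0,0,0],"travel":[7,0,3],"hand":0}]'

```text
clock: 9.35
tcp_pos: [0.5049, 0.0101, 0.1366]
orientation: [0.531, 0.468, -0.53, 0.467]
ft_force: [1.2, 3.1, 2.4]
grip_width: 0.006
```

Emit:
jog_arm --motion '[{"turn":[0,0,0],"travel":[7,0,3],"hand":0},{"turn":[0,0,0],"travel":[7,0,1],"hand":0},{"turn":[0,0,0],"travel":[4,0,0],"hand":0},{"turn":[0,0,0],"travel":[0,0,0],"hand":0},{"turn":[0,0,0],"travel":[0,0,0],"hand":0}]'

```text
clock: 9.85
tcp_pos: [0.5042, 0.0059, 0.1192]
orientation: [-0.53, -0.468, 0.531, -0.468]
ft_force: [-1.1, -0.2, 4.3]
grip_width: 0.006
```

```bash
python3 -c "
from h import *
to(0,58,88)"
```

```text
t 9.85 tip hp mm [ 1.1 60.3 97.2] F [-1.1 -0.2  4.3] grip 0.01
turn [0.4 0.  0. ] then travel (aligned tool axes) [ 9.2 -1.1  2.3]
```

Emit:
jog_arm --motion '[{"turn":[0,0,0],"travel":[3,0,0],"hand":0},{"turn":[0,0,0],"travel":[3,0,0],"hand":0},{"turn":[0,0,0],"travel":[3,0,0],"hand":0},{"turn":[0,0,0],"travel":[1,0,0],"hand":0},{"turn":[0,0,0],"travel":[0,0,0],"hand":0}]'

```text
clock: 10.35
tcp_pos: [0.5043, 0.0057, 0.1109]
orientation: [0.53, 0.467, -0.53, 0.468]
ft_force: [-7.1, -2.3, 18.9]
grip_width: 0.004
```

```bash
python3 -c "
from h import *
to(0,58,88)"
```

```text
t 10.35 tip hp mm [ 1.3 60.1 88.9] F [-7.1 -2.3 18.9] grip 0.0
turn [ 0.4  0.  -0.1] then travel (aligned tool axes) [ 0.9 -1.3  2.1]
```

The flap is at its stop at 19 N. I'll release straight up.

Emit:
jog_arm --motion '[{"turn":[0,0,0],"travel":[-5,0,0],"hand":0},{"turn":[0,0,0],"travel":[-10,0,0],"hand":0},{"turn":[0,0,0],"travel":[-35,0,0],"hand":0},{"turn":[0,0,0],"travel":[-40,0,0],"hand":0},{"turn":[0,0,0],"travel":[-40,0,0],"hand":0}]'

```text
clock: 10.85
tcp_pos: [0.5039, 0.0064, 0.2404]
orientation: [-0.53, -0.468, 0.531, -0.467]
ft_force: [-0.7, 0.2, 0.1]
grip_width: 0.003
```

Emit:
jog_arm --motion '[{"turn":[0,0,0],"travel":[0,0,20],"hand":0},{"turn":[0,0,0],"travel":[0,0,20],"hand":0},{"turn":[0,0,0],"travel":[0,0,0],"hand":0},{"turn":[0,0,0],"travel":[0,0,0],"hand":0},{"turn":[0,0,0],"travel":[0,0,0],"hand":0}]'

```text
clock: 11.35
tcp_pos: [0.4993, -0.0329, 0.2389]
orientation: [0.53, 0.468, -0.53, 0.467]
ft_force: [-0.2, -0.6, -0.0]
grip_width: 0.004
```

Emit:
jog_arm --motion '[{"turn":[0,0,0],"travel":[0,0,0],"hand":0},{"turn":[0,0,0],"travel":[0,0,0],"hand":0},{"turn":[0,0,0],"travel":[0,0,0],"hand":0},{"turn":[0,0,0],"travel":[0,0,0],"hand":0},{"turn":[0,0,0],"travel":[0,0,0],"hand":0}]'

```text
clock: 11.85
tcp_pos: [0.4993, -0.0335, 0.2392]
orientation: [0.53, 0.468, -0.53, 0.468]
ft_force: [-0.5, -0.3, 0.4]
grip_width: 0.006
```

```bash
python3 -c "
from h import *
st()
a=get_image('wrist');b=get_image('scene')
im=np.hstack([a['color'][:,60:440],cv2.resize(b['color'][60:270,120:400],None,fx=1.5,fy=384/210)])
cv2.imwrite('pics/f5.png',im[...,::-1]);print(im.shape)
for x in(-55,55):print(proj(a,O+.04*Y+x/1e3*X+[0,0,.095]),proj(a,O+.14*Y+x/1e3*X+[0,0,.095]))"
```

```text
t 11.85 tip hp mm [  1.5  20.6 217.2] F [-0.5 -0.3  0.4] grip 0.01
(384, 800, 3)
[181.36028332 166.59649726] [177.18116572  43.36881461]
[309.01572182 167.51139689] [314.50220398  44.3500904 ]
```

View pics/f5.png

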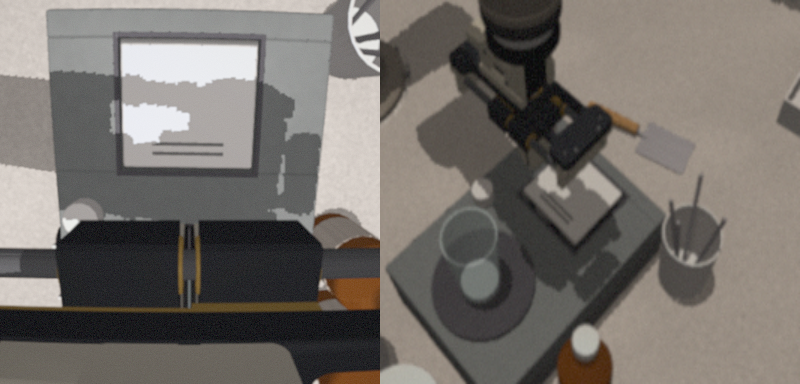

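The flap is flat and shut: its corners at (121,167), (249,167), (117,43) and (254,44) in the crop agree with the predictions. The hand is clear at about 0 N, and the bystanders shown are unmoved.

```bash
python3 -c "
from h import *
print(hand_in())"
```

```text
the job is handed in; nothing more can be done
None
```

The cut-out is reset and the flap is latched shut again. The job was handed in at about 12 s, well under the 54 s limit.

- **Opening:** I pressed the flap with closed fingertips. It read 3.6 N with the tip about 6 mm down, and I went 1.5 mm further before letting go. It popped fully open, and the scene camera showed its corner where a fully open flap should be.
- **Reset button:** The round button was on the −x side. I pressed it until the force jumped to about 20 N at its stop, then let go. The picture afterwards showed both buttons up, and I did not touch the square one.
- **Closing:** I pushed the flap down from behind and pressed it to its stop at about 19 N, then lifted away.
- **Final check:** About 1 s after release the flap was still level and shut, matching the predicted corners to within a few pixels. The hand was clear, with the tips 217 mm above the table and the force near 0 N.

The beaker, cap, rod cup and spatula looked unmoved in the last picture. The bottles and tubs were only partly in view there, but the arm never went near them. None of the checks failed or disagreed.

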